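Zero the portion scale under an empty soup bowl

ROBOT

A 6-joint arm with a two-finger parallel gripper is mounted at the origin on the work surface. World frame = base frame: x ahead of the robot, y to its left, z up, the work surface at z = 0. Lengths are in m, angles in rad, forces in N, time in s.
With the tool pointing down it reaches from about 0.4 to 0.825 m from the base axis. Payload 7 kg.
Tool frame: the origin (TCP) lies midway between the tips of the shut fingers; the grasp point (between the pads) lies manip.grip_depth behind it (manip.grip_depth is the distance from the TCP to the grasp point, in m); x points along the fingers, z is the direction in which the jaws open and shut, and the axes are right-handed (so a half turn about x gives the same grasp; the last joint's range is limited). The gripper opens to 85 mm and grips with 20 to 120 N. Pads are 22 mm wide; open, the fingers measure 114 mm over their backs; the gripper's body (76 mm by 85 mm) begins 54 mm behind the grasp point. The pads swing forward as they close: fully open they stand 13 mm farther back than shut.
Start: joints at [-0.896, 0.359, 0.012, 0, -1.224, -0.288], TCP at [0.255, -0.625, 0.231] pointing down, gripper open.
Joint ranges: [-3.07, 3.07], [-1.43, 2.12], [-1.02, 1.25], [-3.03, 1.67], [-3.05, -0], [-3.03, 3.03]. Speed limits (rad/s): [2.39, 2.39, 3.01, 3.14, 3.14, 3.14].

INTERFACE

Orientations are given as a unit quaternion [x, y, z, w].
In Python, from plant import manip gives the robot as it stands.
- The arm moves only by the tool play_rows, never from a script. Its argument "deltas" is a list that holds one entry, the list of rows, each a list of 7 numbers: the opening, from 0 (shut) to 1 (fully open), then the shift along the world's x, y, z in cm, then the turn, a rotation vector about the world's x, y, z in degrees. In form: [[[claw, dx, dy, dz, ax, ay, az], ...]]. A call has 1 to 5 rows; each row is the pose to reach, as a shift and turn from the pose commanded when the call began; what a row does not reach only later rows make up. A row lasts 1/8 s, in which the tool goes at most 62.5 mm and 10.7 degrees, less where a joint would pass 70% of its speed; a pose out of reach is approached as far as the arm can. A call with a gripper value outside its range is refused whole. The fingers move at their own pace and stop on an object; the grip force is fixed at half the most. Time passes only in rows, so rows that repeat a pose let the fingers close. It gives the time, the measured TCP pose, the force and the opening at its end, in the units of the state.
- manip.read_state(): the state, without advancing time (a new reading comes with each control period).
- manip.grab_frame(name): name is "side" or "top"; returns (picture, depth): 480x640x3 uint8, red, green, blue; 480x640 float32, m along the optical axis (not along the pixel's ray), 0 where there is no reading.
- manip.camera_info(name): a dict with "fx", "fy", "cx", "cy" (pixels), "rvec" (rotation vector, rad) and "tvec" (3), from world to camera coordinates, as OpenCV has them. Camera axes: x right, y down, z forward; pixel columns grow to the right and rows downward; lengths in m; the calibration is good to about 2 mm. A picture is of the moment at which its call begins. camera_info takes no time and is no camera call.
- manip.hand_in(): hands the job in, once; it reports no verdict.
Trained networks look in the newest picture that a camera, given by its name, has taken for a name from the list of things; names that differ only in an ending like _2 or _b are one class to them, and where a whole thing is asked for, a point or a joint stands for the part that bears it (a point fixed in the world has none). Each returns a list of dicts, best first, with "p" (0 to 1); they miss things now and then, are a little off and sometimes report something else, mostly with a low value. They report only what shows in the picture. A call takes as long as a camera call.
- manip.find_in(label, camera): "rect" ([left, top, right, bottom] as shares, 0 to 1, of the picture: columns of its width, rows of its height, round what is visible of it).
- manip.landmark_of(label, camera): "point" ([column, row] as shares, 0 to 1, of the picture: columns of its width, rows of its height: a listed point, or the origin of a listed thing).
The state is a dict: "time_s": time; "joint_pos": joint angles; "qd": joint speeds; "tau": joint torques, N m; "position": TCP position; "orientation": TCP orientation; "ft_force": force on the tool from outside, world axes, zero at the start; "torque": the same for the moment, N m; "opening": finger opening in m.
Only numpy, scipy, OpenCV 4.12 (cv2) and the standard library are available. Lean on these libraries where they do the work, as an engineer would, in place of code of your own. Each camera call takes 0.05 s, during which the arm holds its last target. There are 200 camera calls.

TASK

An empty soup bowl is standing on the portion scale and the scale must be zeroed: with a fingertip, push the clear splash cover over the keys all the way open towards the front of the scale and leave it open, then reach down into the round well, press the sunken tare key all the way down, keep it down for a good second and let it come up again. Do not press the off key in the square well, and leave the bowl on the pan, the other bowl, the bottle and the spoon where they are; nothing is to be gripped or lifted.

Things in the scene. Friction and masses are not known exactly. Their poses are not given: they have to be found in the camera images.
- scale: Grey-white scale, fixed, 300 (its x) x 212 mm. Origin: centre of underside on the worktop; front (key side) is -x. Rear (x -45 to 150): housing with steel pan, top 68 mm up. Front (x -150 to -50): key deck, top 48 mm up, rails to 54 mm at y +/-97 to 106. Two wells in the deck at x -96, y +48.5 and -48.5 mm: one round (tare), one square (off), sides vary, both under the cover at first.
- rib (a point): Top centre of the grey finger rib on the clear splash cover; axes as the scale's. Cover plate with grey borders: 92 (x) x 200 (y) x 3 mm, upper face 57.5 mm above the worktop. Rib across its middle: 8 mm thick (x), 80 long (y), 15 high (top 72.5 mm above the worktop). Pushing its rear (+x) face slides the cover to the front of the scale.
- cover (a joint): Slide of the cover, m: 0 closed over the wells, growing as it slides along the scale's -x (out over the front edge), 0.085 at the stop, where both wells are fully clear. About 1.5 N of friction; stays where it is left.
- tare_top (a point): Centre of the top face of the tare key, a flat round black key 40 mm in diameter at the bottom of the ROUND well (48 mm in diameter, straight walls). Key top is 28 mm above the worktop when up, 20 mm below the deck. Axes as the scale's.
- tare_key (a joint): Travel of the tare key, m: 0 up, 0.006 fully down. Sprung: starts to move at about 1.3 N, fully down at about 5 N, comes up by itself.
- off_top (a point): Centre of the top face of the off key, a flat square black key of 40 mm at the bottom of the SQUARE well (48 x 48 mm). Same heights as the tare key. Not to be pressed.
- off_key (a joint): Travel of the off key, m: 0 up, 0.006 fully down; must stay up.
- bowl_mid (a point): Centre, half-way up, of the empty red soup bowl on the scale's pan: 114 mm across the rim, 66 mm high, loose, 0.15 kg; its rim is about 134 mm above the worktop.
- side_bowl_mid (a point): Centre, half-way up, of a second, identical red bowl standing on the worktop beside the middle of the scale, 66 mm high. Bystander.
- bottle_mid (a point): Centre, half-way up, of a capped bottle, 56 mm in diameter, 140 mm high, standing on the other side of the scale (the two may swap sides). Bystander.
- spoon: Steel teaspoon 130 mm long lying on the worktop beside the front of the scale (on its -y side), handle along its own -x. Bystander.

How it is judged:
By the outcome, as a careful person would: the job done as asked, in the order asked, and still so for the second after the job is handed in, with the robot touching nothing.
It also fails if it takes over 45 s, if anything falls off the work surface, if the arm or the gripper's body presses on something with over 40 N, if the wrist force passes 120 N, or if a joint passes its speed limit or range.

## Working session

There is one attempt and no reset: what is moved stays moved. The work goes in short steps, Python scripts to look and compute and a tool call to move; the robot and the scene stay as the last step left them, time stands still between calls to the robot, and variables do not carry over. Pictures are saved under pics/ and viewed, about 8 in all and at most 12, crops included, and the job is handed in when it is done.

Besides the shell and the picture viewer there is one more tool, called after "Call:" as a command line: name --argument value ..., lists and objects as JSON in quotes. play_rows: Moves the arm, as the interface text tells. Its arguments: {"type":"object","properties":{"deltas":{"type":"array"}},"required":["deltas"]}

```bash
mkdir -p pics
cat > h.py <<'E'
import numpy as np, cv2
from plant import manip
def cam(n):
    c=manip.camera_info(n); R=cv2.Rodrigues(np.array(c["rvec"],float))[0]; return c,R,np.array(c["tvec"],float).ravel()
def at_z(n,u,v,z):
    c,R,t=cam(n); d=R.T@np.array([(u-c["cx"])/c["fx"],(v-c["cy"])/c["fy"],1]); o=-R.T@t
    return o+d*(z-o[2])/d[2]
def proj(n,p):
    c,R,t=cam(n); q=R@np.array(p)+t; return c["fx"]*q[0]/q[2]+c["cx"],c["fy"]*q[1]/q[2]+c["cy"]
def shot(n,f):
    im,d=manip.grab_frame(n); cv2.imwrite("pics/"+f,im[:,:,::-1]); return im,d
Z=dict(scale=0,rib=.0725,tare_top=.028,off_top=.028,bowl_mid=.101,side_bowl_mid=.033,bottle_mid=.07,spoon=.005)
E
python3 - <<'E'
from h import *
np.set_printoptions(precision=4,suppress=True)
for n in("top","side"):
    shot(n,n+"0.png")
    for l,z in Z.items():
        for r in manip.landmark_of(l,n)[:2]:
            u,v=r["point"][0]*640,r["point"][1]*480
            print(n,l,round(r["p"],2),round(u),round(v),at_z(n,u,v,z))
s=manip.read_state();print(s["time_s"],s["position"],s["orientation"],s["opening"],manip.grip_depth)
E
```

```text
top scale 0.75 399 201 [ 0.678  -0.0924  0.    ]
top scale 0.56 532 207 [ 0.6671 -0.3213  0.    ]
top rib 0.58 406 259 [ 0.5701 -0.0888  0.0725]
top bowl_mid 0.58 397 149 [ 0.7402 -0.0745  0.101 ]
top side_bowl_mid 0.84 534 203 [ 0.6679 -0.3127  0.033 ]
top bottle_mid 0.57 271 202 [0.6628 0.1223 0.07  ]
top spoon 0.98 499 305 [ 0.5006 -0.2546  0.005 ]
side scale 0.85 311 236 [ 0.6726 -0.0906  0.    ]
side rib 0.95 363 214 [ 0.571  -0.089   0.0725]
side rib 0.68 273 186 [ 0.7662 -0.1349  0.0725]
side bowl_mid 0.65 271 189 [ 0.7449 -0.0779  0.101 ]
side side_bowl_mid 0.62 346 172 [ 0.6603 -0.3058  0.033 ]
side bottle_mid 0.86 269 283 [0.6625 0.1315 0.07  ]
side spoon 0.82 413 209 [ 0.4944 -0.24    0.005 ]
0.9 [ 0.2546 -0.6251  0.2313] [ 0.5868 -0.3946 -0.5868 -0.3946] 0.08553251501364947 0.0187
```

View pics/top0.png

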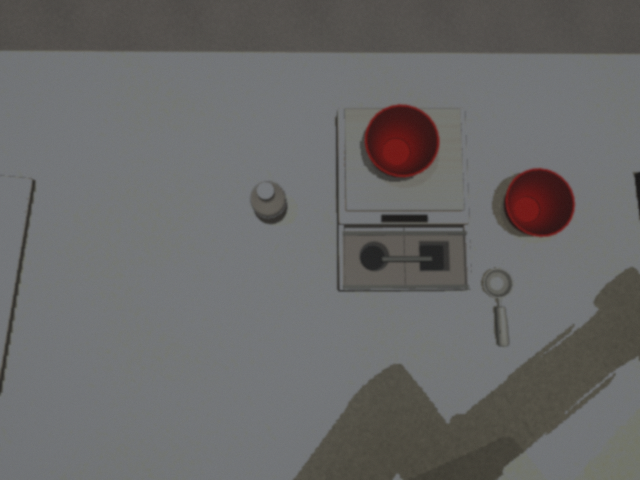

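View pics/side0.png

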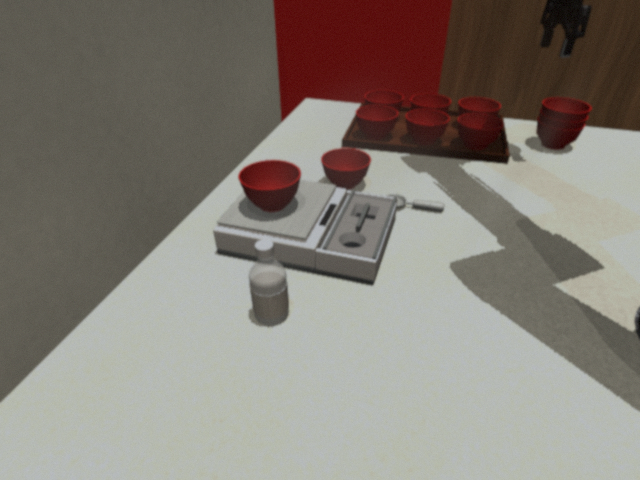

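The top view shows the scale with its front towards the robot (yaw near 0). The round well is on the +y side at about (374,256), the square one at (433,256), the rib runs from (384,259) to (431,258), and the bowl is at (400,140). The side view agrees: the round well at (352,240) is nearer the bottle. Next I'll refine the yaw and centres.

Run:
```python
from h import *
from scipy.spatial.transform import Rotation as Ro
np.set_printoptions(precision=4,suppress=True)
im=cv2.imread("pics/top0.png"); g=cv2.cvtColor(im,6)
cv2.imwrite("pics/crop0.png",cv2.resize(im[215:300,330:475],None,fx=5,fy=5,interpolation=cv2.INTER_CUBIC))
sub=g[225:292,340:468]; n,lab,st,ce=cv2.connectedComponentsWithStats((sub<60).astype(np.uint8))
for i in range(1,n):
    if st[i,4]>60:
        l,t,w,h=st[i,:4]; print(st[i],ce[i]+[340,225],at_z("top",l+340+w/2-.5,t+225+h/2-.5,.048))
for x0 in range(384,432,8):
    pass
R=Ro.from_quat(manip.read_state()["orientation"]).as_matrix(); print(R)
_,d=manip.grab_frame("top")
# heights of rib from depth
c,Rc,t=cam("top")
v,u=np.mgrid[225:300,330:475]; dd=d[225:300,330:475]
P=np.stack([(u-c["cx"])/c["fx"]*dd,(v-c["cy"])/c["fy"]*dd,dd],-1).reshape(-1,3)
W=(P-t)@Rc
m=(W[:,2]>.066)&(W[:,2]<.09)&(W[:,0]<.61); print("rib",m.sum(),W[m].mean(0),W[m].min(0),W[m].max(0), np.polyfit(W[m][:,1],W[m][:,0],1) if m.sum()>5 else 0)
m=(W[:,2]>.03)&(W[:,0]<.62)
pts=W[m][:,:2]; r=cv2.minAreaRect(pts.astype(np.float32)*1000); print("front part",r)
for n in("top","side"):
  for l in("tare_top","off_top"): print(n,l,[(x["p"],x["point"]) for x in manip.landmark_of(l,n)[:1]])
```

```text
[  5   0 118   2 236] [403.5 225.5] [ 0.6278 -0.091   0.048 ]
[ 74  17  35  29 759] [433.7773 255.5626] [ 0.5779 -0.1341  0.048 ]
[ 20  18  30  28 596] [373.4413 256.1074] [ 0.5775 -0.0429  0.048 ]
[[ 0.     -0.9261 -0.3772]
 [-0.0001 -0.3772  0.9261]
 [-1.      0.     -0.0001]]
rib 277 [ 0.5713 -0.0918  0.0706] [ 0.5675 -0.1311  0.0666] [ 0.5761 -0.0507  0.0755] [-0.0084  0.5706]
front part ((566.4716796875, -60.754791259765625), (131.75836181640625, 287.5821838378906), 10.690056800842285)
top tare_top []
top off_top [(0.7, [0.627, 0.4173])]
side tare_top []
side off_top []
```

View pics/crop0.png

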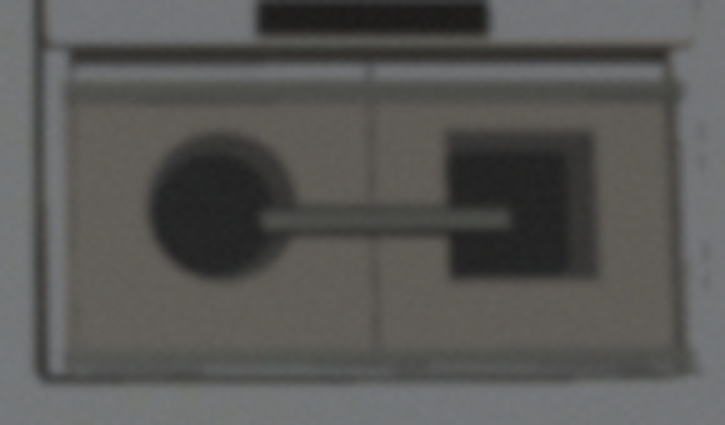

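The enlarged crop shows the round well rim at crop x 148–296, y 130–280, so its centre is at about (0.578, -0.044). The rib lies at x≈0.571 and y -0.131 to -0.051, with yaw near 0. I'll approach with the fingers shut and the jaws along y.

Call:
play_rows --deltas '[[[0,3.2,5,0,0,0,-6],[0,6.4,10,0,0,0,-12],[0,9.6,15,0,0,0,-18],[0,12.8,20,0,0,0,-22.2],[0,16,25,0,0,0,-22.2]]]'

```text
time_s: 1.78
position: [0.4154, -0.3735, 0.2316]
orientation: [-0.5, 0.5, 0.499, 0.501]
ft_force: [0.9, -1.4, 0.3]
opening: 0.0004
```

Call:
play_rows --deltas '[[[0,3.2,5,0,0,0,0],[0,6.4,10,0,0,0,0],[0,9.6,15,0,0,0,0],[0,12.8,20,0,0,0,0],[0,16,25,0,0,0,0]]]'

```text
time_s: 2.4
position: [0.5755, -0.1233, 0.2317]
orientation: [-0.5, 0.5, 0.5, 0.5]
ft_force: [-0.0, -0.7, 0.5]
opening: -0.0003
```

Call:
play_rows --deltas '[[[0,2.2,3.5,-3,0,0,0],[0,2.2,3.5,-6,0,0,0],[0,2.2,3.5,-9,0,0,0],[0,2.2,3.5,-11,0,0,0],[0,2.2,3.5,-11,0,0,0]]]'

```text
time_s: 3.02
position: [0.5955, -0.0902, 0.1198]
orientation: [-0.499, 0.501, 0.501, 0.499]
ft_force: [0.0, -0.5, -0.2]
opening: -0.0003
```

Call:
play_rows --deltas '[[[0,0,0,-3,0,0,0],[0,0,0,-4.5,0,0,0],[0,0,0,-5.5,0,0,0],[0,0,0,-5.5,0,0,0]]]'

```text
time_s: 3.52
position: [0.5966, -0.0902, 0.0662]
orientation: [-0.5, 0.5, 0.5, 0.5]
ft_force: [-0.3, -0.1, 0.8]
opening: 0.0
```

Run:
```python
from h import *
im,d=shot("side","s1.png"); cv2.imwrite("pics/s1c.png",cv2.resize(im[100:320,180:460,::-1],None,fx=2.8,fy=2.7))
```

```text
(no output)
```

View pics/s1c.png

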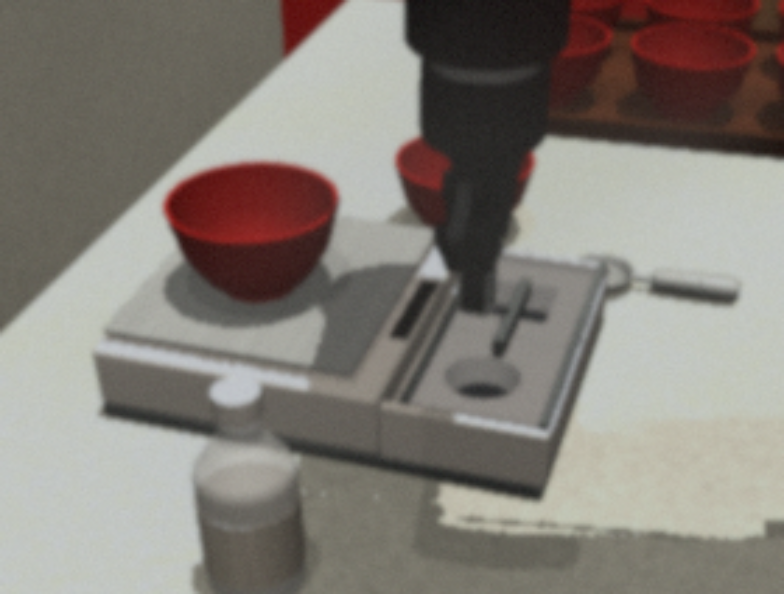

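The crop shows the shut fingertips, at about (480,300), behind the rib, clear of the housing and the bowl. I'll push forward in gentle steps.

Call:
play_rows --deltas '[[[0,-1.2,0,-0.2,0,0,0],[0,-2.6,0,-0.2,0,0,0],[0,-4,0,-0.2,0,0,0],[0,-5.4,0,-0.2,0,0,0],[0,-6.8,0,-0.2,0,0,0]]]'

```text
time_s: 4.2
position: [0.5279, -0.09, 0.0647]
orientation: [-0.5, 0.5, 0.5, 0.5]
ft_force: [2.0, 0.8, 1.6]
opening: -0.0002
```

Call:
play_rows --deltas '[[[0,-1,0,0,0,0,0],[0,-1.8,0,0,0,0,0],[0,-2.4,0,0,0,0,0],[0,-2.6,0,0,0,0,0],[0,-2.7,0,0,0,0,0]]]'

```text
time_s: 4.82
position: [0.5088, -0.0895, 0.0655]
orientation: [0.503, -0.496, -0.497, -0.503]
ft_force: [23.9, -6.4, -17.1]
opening: 0.0001
```

Call:
play_rows --deltas '[[[0,0.8,0,0,0,0,0],[0,1.2,0,0,0,0,0]]]'

```text
time_s: 5.08
position: [0.5127, -0.0903, 0.0637]
orientation: [-0.499, 0.501, 0.5, 0.5]
ft_force: [-1.0, 0.1, -0.5]
opening: 0.0
```

Run:
```python
from h import *
im,d=shot("side","s2.png"); cv2.imwrite("pics/s2c.png",cv2.resize(im[100:320,180:460,::-1],None,fx=2.8,fy=2.7))
for n in("side","top"):
    if n=="top": shot(n,"t2.png")
    for l,z in(("rib",.0725),("tare_top",.028)):
        for r in manip.landmark_of(l,n)[:1]: print(n,l,r["p"],at_z(n,r["point"][0]*640,r["point"][1]*480,z))
```

```text
side rib 0.81 [ 0.49639388 -0.08344005  0.0725    ]
side tare_top 0.66 [ 0.57897395 -0.02890088  0.028     ]
top tare_top 0.49 [ 0.58183209 -0.04199451  0.028     ]
```

View pics/s2c.png

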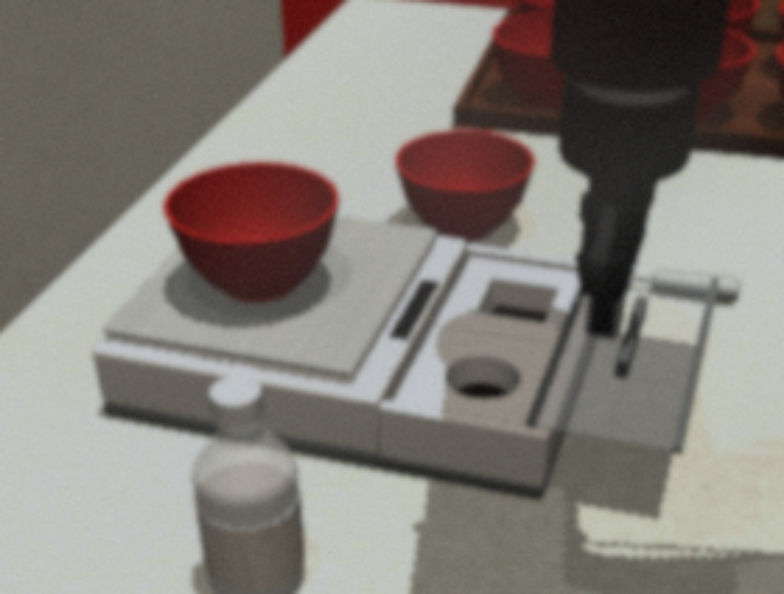

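The cover is now out past the front edge, with its rear border at crop (560,370), and both wells are clear. I'll lift and measure whether it is fully at the stop.

Call:
play_rows --deltas '[[[0,0,0,4,0,0,0],[0,3,2,7,0,0,0],[0,6,4.8,7,0,0,0],[0,6,4.8,7,0,0,0]]]'

```text
time_s: 5.88
position: [0.5752, -0.0406, 0.1345]
orientation: [0.5, -0.499, -0.5, -0.5]
ft_force: [-1.4, -0.7, -0.1]
opening: 0.0002
```

Run:
```python
from h import *
np.set_printoptions(precision=4,suppress=True)
im,d=shot("top","t3.png"); im2,d2=shot("side","s3.png")
a=cv2.resize(im[180:340,320:520,::-1],(400,320),interpolation=2);b=cv2.resize(im2[160:300,300:475,::-1],(400,320),interpolation=2)
cv2.imwrite("pics/c3.png",np.hstack([a,b]))
for n,D in(("top",d),("side",d2)):
    c,Rc,t=cam(n); v,u=np.mgrid[0:480,0:640]
    P=np.stack([(u-c["cx"])/c["fx"]*D,(v-c["cy"])/c["fy"]*D,D],-1)[D>0]; W=(P-t)@Rc
    m=(W[:,2]>.064)&(W[:,2]<.078)&(W[:,0]<.53)&(W[:,0]>.42)&(W[:,1]<-.03)&(W[:,1]>-.15)
    print(n,m.sum(), np.median(W[m],0),W[m].min(0),W[m].max(0))
    for l,z in(("rib",.0725),("tare_top",.028),("off_top",.028)):
        for r in manip.landmark_of(l,n)[:1]: print(n,l,r["p"],at_z(n,r["point"][0]*640,r["point"][1]*480,z))
```

```text
top 276 [ 0.4931 -0.0938  0.0709] [ 0.4896 -0.1295  0.0657] [ 0.4976 -0.0517  0.0759]
top rib 0.67 [ 0.4952 -0.0913  0.0725]
top off_top 0.53 [ 0.5852 -0.1364  0.028 ]
side 137 [ 0.4929 -0.0815  0.0721] [ 0.4894 -0.126   0.0641] [ 0.4974 -0.0476  0.0741]
side rib 0.69 [ 0.4945 -0.0867  0.0725]
side tare_top 0.71 [ 0.4966 -0.1511  0.028 ]
side off_top 0.53 [ 0.5793 -0.1395  0.028 ]
```

View pics/c3.png

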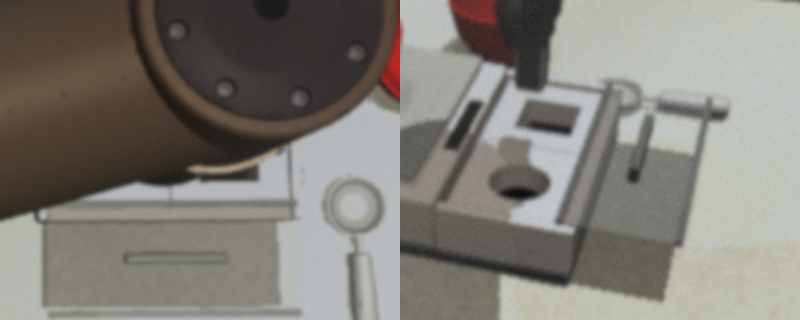

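The left panel is the top view, with the rib at (176,257), the cover out front and the arm hiding the wells. The right panel is the side view, showing both wells open. The rib went from 0.571 to 0.493, which is 78 mm. It hit about 24 N at the end, so either that was the stop (cover not fully closed at the start) or it jammed. One more push in the same place will settle it.

Call:
play_rows --deltas '[[[0,-5.7,-4.8,0,0,0,0],[0,-5.7,-4.8,-3,0,0,0],[0,-5.7,-4.8,-6,0,0,0],[0,-5.7,-4.8,-7.3,0,0,0],[0,-5.7,-4.8,-7.3,0,0,0]]]'

```text
time_s: 6.9
position: [0.5163, -0.0903, 0.0608]
orientation: [-0.5, 0.501, 0.5, 0.5]
ft_force: [-0.4, -0.3, 0.3]
opening: -0.0001
```

Call:
play_rows --deltas '[[[0,-0.3,0,0,0,0,0],[0,-0.6,0,0,0,0,0],[0,-0.8,0,0,0,0,0],[0,-1.0,0,0,0,0,0],[0,-1.2,0,0,0,0,0]]]'

```text
time_s: 7.52
position: [0.5091, -0.0897, 0.0625]
orientation: [0.502, -0.498, -0.498, -0.502]
ft_force: [15.2, -4.1, -11.1]
opening: -0.0003
```

It stalled at the same x (0.509) again with rising force, so this is the hard stop. I'll back off, lift, and move over the round well.

Call:
play_rows --deltas '[[[0,1.2,0,0,0,0,0],[0,1.4,0,4,0,0,0],[0,4,2.5,5,0,0,0],[0,7.2,4.7,3,0,0,0],[0,7.2,4.7,1,0,0,0]]]'

```text
time_s: 8.15
position: [0.5789, -0.0417, 0.0711]
orientation: [0.5, -0.499, -0.5, -0.5]
ft_force: [-0.8, -0.3, -0.4]
opening: 0.0003
```

Run:
```python
from h import *
im,d=shot("side","s4.png"); cv2.imwrite("pics/s4c.png",cv2.resize(im[150:300,280:440,::-1],None,fx=4,fy=4,interpolation=2))
s=manip.read_state();p=s["position"];print(p,s["ft_force"])
for q in([.577,-.043,.048],[p[0],p[1],p[2]]): u,v=proj("side",q);print((u-280)*4,(v-150)*4)
```

```text
[ 0.57567202 -0.04248672  0.06787912] [-1.34568643 -0.46100038 -2.60088899]
292.5526319629048 353.49200208767513
296.87721421590163 318.07159588028355
```

View pics/s4c.png

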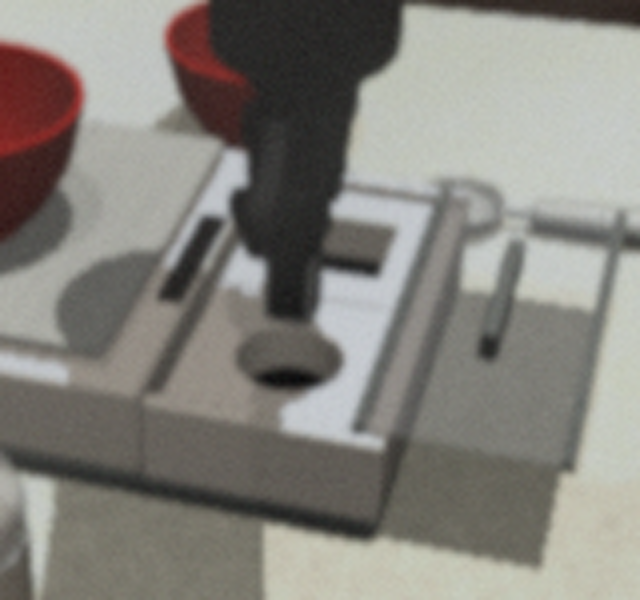

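The crop shows the well rim centred at about (290,357) and my projected target at (292,353), within 1–2 mm. The finger is over the well, the cover is open and the bowl is in place. Descending.

Call:
play_rows --deltas '[[[0,0,0,-1.5,0,0,0],[0,0,0,-2.8,0,0,0],[0,0,0,-3.6,0,0,0],[0,0,0,-3.9,0,0,0],[0,0,0,-3.9,0,0,0]]]'

```text
time_s: 8.82
position: [0.5767, -0.0432, 0.0324]
orientation: [-0.5, 0.5, 0.5, 0.5]
ft_force: [0.7, 0.6, 0.5]
opening: 0.0001
```

Call:
play_rows --deltas '[[[0,0,0,-0.4,0,0,0],[0,0,0,-0.7,0,0,0],[0,0,0,-1.0,0,0,0],[0,0,0,-1.2,0,0,0],[0,0,0,-1.3,0,0,0]]]'

```text
time_s: 9.45
position: [0.5772, -0.0431, 0.0216]
orientation: [0.501, -0.5, -0.5, -0.5]
ft_force: [-9.8, 3.1, 30.3]
opening: 0.0003
```

It bottomed out at z=0.0216 with 30 N. I'll ease off a little and hold.

Call:
play_rows --deltas '[[[0,0,0,0.1,0,0,0],[0,0,0,0.1,0,0,0],[0,0,0,0.1,0,0,0],[0,0,0,0.1,0,0,0],[0,0,0,0.1,0,0,0]]]'

```text
time_s: 10.07
position: [0.5771, -0.043, 0.0219]
orientation: [0.5, -0.5, -0.5, -0.5]
ft_force: [-4.3, 1.8, 15.4]
opening: 0.0001
```

Call:
play_rows --deltas '[[[0,0,0,0,0,0,0],[0,0,0,0,0,0,0],[0,0,0,0,0,0,0],[0,0,0,0,0,0,0],[0,0,0,0,0,0,0]]]'

```text
time_s: 10.7
position: [0.5771, -0.043, 0.0219]
orientation: [0.5, -0.5, -0.5, -0.5]
ft_force: [-4.9, 1.7, 16.9]
opening: 0.0003
```

Call:
play_rows --deltas '[[[0,0,0,0,0,0,0],[0,0,0,0,0,0,0],[0,0,0,0,0,0,0]]]'

```text
time_s: 11.08
position: [0.5771, -0.0431, 0.0219]
orientation: [0.5, -0.5, -0.5, -0.5]
ft_force: [-4.5, 0.9, 16.8]
opening: 0.0
```

Held for about 1.6 s at 15–17 N, bottomed out. Next I'll release straight up and retreat clear of everything.

Call:
play_rows --deltas '[[[0,0,0,1.5,0,0,0],[0,0,0,4,0,0,0],[0,0,0,8,0,0,0],[0,0,0,13,0,0,0],[0,0,0,19,0,0,0]]]'

```text
time_s: 11.7
position: [0.5755, -0.0433, 0.2112]
orientation: [-0.499, 0.501, 0.5, 0.5]
ft_force: [0.7, 0.2, -0.0]
opening: 0.0001
```

Call:
play_rows --deltas '[[[0,-4,-5,1,0,0,0],[0,-8,-10,1,0,0,0],[0,-12,-15,1,0,0,0],[0,-16,-20,1,0,0,0],[0,-18,-26,1,0,0,0]]]'

```text
time_s: 12.32
position: [0.3971, -0.2971, 0.2211]
orientation: [0.5, -0.5, -0.5, -0.5]
ft_force: [2.1, -0.9, 0.3]
opening: 0.0001
```

Call:
play_rows --deltas '[[[0,-3,-5,0,0,0,0],[0,-6,-10,0,0,0,0],[0,-6,-15,0,0,0,0],[0,-6,-15,0,0,0,0],[0,-6,-15,0,0,0,0]]]'

```text
time_s: 12.95
position: [0.3386, -0.4461, 0.2199]
orientation: [-0.499, 0.5, 0.5, 0.501]
ft_force: [0.2, 1.0, 0.1]
opening: -0.0001
```

Run:
```python
from h import *
np.set_printoptions(precision=4,suppress=True)
D={}
for n in("top","side"):
    im,D[n]=shot(n,n+"5.png")
    for l,z in Z.items():
        for r in manip.landmark_of(l,n)[:1]: print(n,l,round(r["p"],2),at_z(n,r["point"][0]*640,r["point"][1]*480,z))
a=cv2.imread("pics/top5.png")[80:360,230:590];b=cv2.imread("pics/side5.png")[130:330,200:457]
cv2.imwrite("pics/c5.png",np.hstack([cv2.resize(a,(400,311),interpolation=2),cv2.resize(b,(400,311),interpolation=2)]))
d=D["top"];c,Rc,t=cam("top")
v,u=np.mgrid[0:480,0:640];P=np.stack([(u-c["cx"])/c["fx"]*d,(v-c["cy"])/c["fy"]*d,d],-1)[d>0];W=(P-t)@Rc
for k,(x,y) in dict(tare=(.577,-.043),off=(.577,-.14)).items():
    m=np.hypot(W[:,0]-x,W[:,1]-y)<.010; print(k,m.sum(),np.median(W[m],0))
m=(W[:,2]>.064)&(W[:,2]<.078)&(W[:,0]<.53)&(W[:,0]>.42)&(W[:,1]<-.03)&(W[:,1]>-.15);print("rib",np.median(W[m],0))
print(manip.read_state()["time_s"],manip.read_state()["position"])
```

```text
top scale 0.91 [ 0.678  -0.0951  0.    ]
top rib 0.84 [ 0.4956 -0.0885  0.0725]
top tare_top 0.8 [ 0.5817 -0.0405  0.028 ]
top off_top 0.7 [ 0.5783 -0.1397  0.028 ]
top bowl_mid 0.95 [ 0.7412 -0.0769  0.101 ]
top side_bowl_mid 0.88 [ 0.6662 -0.3084  0.033 ]
top bottle_mid 0.94 [0.6653 0.1254 0.07  ]
top spoon 0.71 [ 0.4985 -0.2508  0.005 ]
side scale 0.58 [ 0.6762 -0.095   0.    ]
side rib 0.76 [ 0.4916 -0.0825  0.0725]
side tare_top 0.42 [ 0.5783 -0.0355  0.028 ]
side off_top 0.56 [ 0.5777 -0.1326  0.028 ]
side bowl_mid 0.87 [ 0.7489 -0.0883  0.101 ]
side side_bowl_mid 0.57 [ 0.6623 -0.3072  0.033 ]
side bottle_mid 0.67 [0.6709 0.1329 0.07  ]
side spoon 0.56 [ 0.4963 -0.2329  0.005 ]
tare 116 [ 0.5772 -0.0431  0.0267]
off 113 [ 0.5768 -0.14    0.0263]
rib [ 0.4931 -0.0941  0.0707]
13.85 [ 0.3391 -0.4464  0.2202]
```

View pics/c5.png

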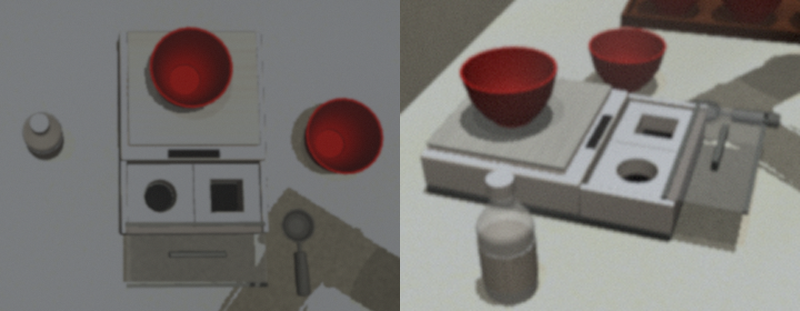

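The picture shows the cover open at the front, both wells clear at (160,195) and (226,195), and the bowls, bottle and spoon where they were. Both keys are at the same height, so both are up.

```bash
python3 -c "
from plant import manip; print(manip.hand_in())"
```

```text
the job is handed in; nothing more can be done
None
```

The job is done and handed in, with the clock at about 14 s of the 45 s allowed. The splash cover is open and the tare key was pressed, held and released; nothing was gripped or lifted.

- **Cover:** I pushed it open with the shut fingertips. It moved 78 mm rather than the stated 85 mm. A second push stalled at the same place, with 15 N against about 1.5 N of friction, so I take that as the stop. The rib ended where a full 85 mm opening would put it (scale x ≈ -181 mm), so the cover had probably started about 7 mm open. The final check showed it had not moved since.
- **Tare key:** I pressed it until it bottomed out at z ≈ 22 mm, the fully-down height. The force peaked at about 30 N, then I held it for about 1.6 s at 15–17 N and released it. In the final depth picture both keys read 26–27 mm (nominal 28 mm), so both are up. The off key was not touched.
- **Other objects:** In the final pictures the bottle, spoon and both bowls look to be where they started. The position estimates agree with the first ones to within about 1 cm, which is about how well the cameras agree with each other. The arm stands clear of everything.

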